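# Find the wound transformer by its weight

### The job

Of the three look-alike black transformer cases under the rack shelf, only one has its heavy wound core in it. Feel which by lifting the brass-lugged end of a case a little where it stands, then bring the heavy one out and set it gently down flat in the plywood tray, never tipping any case far over. Leave the two empty ones standing where they are and the meter, carton and screwdriver alone.

Things in the scene. Friction and masses are not known exactly. Their poses are not given: they have to be found in the camera images.
- case_1_mid (a point): transformer case 1, outwardly exactly like 2 and 3: a loose closed black box 90 (x) x 80 (y) x 60 mm (z) standing on the bench (z = 0) under the wire shelf. Point: centre of the box, 30 mm up; x points from the lugged end to the far end, z up. Exactly one case, any of the three, holds a wound core (0.8 to 0.95 kg in all), the others 0.23 kg; centre of mass near the middle.
- case_1_lug (a point): brass lug of case 1, to grasp: an upright web 14 mm wide (y), 38 mm long (x), 38 mm high, sticking out of the box's -x end face. Point: 71 mm before the box's centre, 26 mm off the face, 42 mm above the underside; the web runs from 26 mm behind to 12 mm before it, 20 mm below to 18 mm above. Raised a little here, far edge on the bench, the case pulls down 3 to 4 N (wound) or 0.2 to 2.3 N (empty).
- case_1_rib (a point): aluminium grip rib on the lid of case 1, over its centre: upright, 14 mm wide (y), 56 mm long (x), 38 mm high, from 60 to 98 mm above the case's underside. Point: on its middle, 84 mm above the underside. A good carrying grip.
- case_2_mid (a point): transformer case 2, outwardly exactly like 1 and 3: a loose closed black box 90 (x) x 80 (y) x 60 mm (z) standing on the bench (z = 0) under the wire shelf. Point: centre of the box, 30 mm up; x points from the lugged end to the far end, z up. Exactly one case, any of the three, holds a wound core (0.8 to 0.95 kg in all), the others 0.23 kg; centre of mass near the middle.
- case_2_lug (a point): brass lug of case 2, to grasp: an upright web 14 mm wide (y), 38 mm long (x), 38 mm high, sticking out of the box's -x end face. Point: 71 mm before the box's centre, 26 mm off the face, 42 mm above the underside; the web runs from 26 mm behind to 12 mm before it, 20 mm below to 18 mm above. Raised a little here, far edge on the bench, the case pulls down 3 to 4 N (wound) or 0.2 to 2.3 N (empty).
- case_2_rib (a point): aluminium grip rib on the lid of case 2, over its centre: upright, 14 mm wide (y), 56 mm long (x), 38 mm high, from 60 to 98 mm above the case's underside. Point: on its middle, 84 mm above the underside. A good carrying grip.
- case_3_mid (a point): transformer case 3, outwardly exactly like 1 and 2: a loose closed black box 90 (x) x 80 (y) x 60 mm (z) standing on the bench (z = 0) under the wire shelf. Point: centre of the box, 30 mm up; x points from the lugged end to the far end, z up. Exactly one case, any of the three, holds a wound core (0.8 to 0.95 kg in all), the others 0.23 kg; centre of mass near the middle.
- case_3_lug (a point): brass lug of case 3, to grasp: an upright web 14 mm wide (y), 38 mm long (x), 38 mm high, sticking out of the box's -x end face. Point: 71 mm before the box's centre, 26 mm off the face, 42 mm above the underside; the web runs from 26 mm behind to 12 mm before it, 20 mm below to 18 mm above. Raised a little here, far edge on the bench, the case pulls down 3 to 4 N (wound) or 0.2 to 2.3 N (empty).
- case_3_rib (a point): aluminium grip rib on the lid of case 3, over its centre: upright, 14 mm wide (y), 56 mm long (x), 38 mm high, from 60 to 98 mm above the case's underside. Point: on its middle, 84 mm above the underside. A good carrying grip.
- rack: low aluminium rack fixed to the bench, 500 mm wide (y), 150 deep (x). Origin: on the bench under the middle of the shelf's front bar; x points in, away from the robot. See-through shelf: 5 steel bars along y at x = 0 to 150 mm, underside 162 mm up. 16 mm posts at y = +-250 mm, valves up to 250 mm high above them. Open in front; cases stand 115 mm apart, lugs 5 mm before the front bar.
- tray: plywood tray fixed to the bench, 182 (x) x 132 (y) mm outside, 22 mm high, walls and floor 6 mm thick (inside 170 x 120 mm, so a case with its lug, 128 x 80 mm, fits along its x axis, either way round). Origin: centre of its underside, on the bench.
- meter: an orange handheld multimeter lying flat, 150 x 78 x 36 mm, a bystander. Origin at the centre of its underside.
- carton: a plain cardboard carton standing up, 60 x 60 x 110 mm, a bystander. Origin at the centre of its underside.
- driver: a screwdriver lying on the bench, about 200 mm long, a bystander. Origin at the centre of its underside.
Things that resemble listed ones, but are neither listed nor needed, are in the scene too. What is shaped like the part that bears case_3_mid but orange or white is not meant.

How it is judged:
By the outcome, as a careful person would: the job done as asked, in the order asked, and still so for the second after the job is handed in, with the robot touching nothing.
It also fails if it takes over 72 s, if anything falls off the work surface, if the arm or the gripper's body presses on something with over 40 N, if the wrist force passes 120 N, or if a joint passes its speed limit or range.

### The arm

A 7-joint arm with a two-finger parallel gripper is mounted at the origin on the work surface. World frame = base frame: x ahead of the robot, y to its left, z up, the work surface at z = 0. Lengths are in m, angles in degrees, forces in N, time in s.
With the tool pointing down it reaches from about 0.35 to 0.9 m from the base axis. Payload 8.1 kg.
Tool frame: the origin (TCP) lies at the very end of the fingers, on their centre line; the grasp point (between the pads) lies 19 mm behind it; z points along the fingers, y is the direction in which the jaws open and shut (so a half turn about z gives the same grasp; the last joint's range is limited). The gripper opens to 92 mm and grips with 3 to 60 N. Pads are 19 mm wide; open, the fingers measure 130 mm over their backs; the gripper's body (75 mm by 190 mm) begins 47 mm behind the grasp point.
Start: joints at [-72.915, 24.895, 1.432, 90.138, -0.665, 64.973, -4.303], TCP at [0.244, 0.575, 0.227] pointing down, gripper open.
Joint ranges: [-149.89, 149.89], [-25.12, 119.58], [-72.63, 75.52], [4.76, 147.25], [-75.54, 255.54], [6.69, 114.76], [-157.13, 157.13]. Speed limits (degrees/s): [127.2, 127.2, 172.46, 172.46, 180, 180, 180].

### API

Orientations are given as a 3x3 rotation matrix whose columns are the frame's x, y, z axes.
In Python, from station import readout, imaging, env gives the robot as it stands.
- The arm moves only by the tool servo_tool, never from a script. Its argument "motion" is a list of rows, each a list of 2 entries, a list of its own where there are three numbers: the shift along the world's x, y, z in m, then the turn about the world's z in rad. A call has 1 to 12 rows; each row shifts and turns the commanded pose from where the row before left it; what a row does not reach is not made up. A row lasts 1/8 s, in which the tool goes at most 62.5 mm and 10.7 degrees, less where a joint would pass 70% of its speed; a pose out of reach is approached as far as the arm can. A call is refused whole if a number of a shift passes 0.0625 or a number of a turn 0.188, either way. A call with a gripper value outside its range is refused whole. "claw" is the opening, from 0 (shut) to 1 (fully open), set as the call begins (left out, the last holds). The fingers move at their own pace and stop on an object; "newtons" is the grip in N (left out, the last holds). Time passes only in rows, so rows that do not move let the fingers close. It gives the time, the measured TCP pose, the force and the opening at its end, in the units of the state.
- readout.observe(): the state, without advancing time (a new reading comes with each control period).
- imaging.get_image(name): name is "scene" or "top" or "wrist"; returns a dict with "img" (420x560x3 uint8, red, green, blue), "fovy" (degrees; the focal length in pixels is half the picture's height over the tangent of half this angle, whatever the lens; pixels are square), "cx", "cy" (the principal point, pixels), "dist" ([k1, k2, p1, p2, k3] as OpenCV has them; the pictures are not rectified), "R" (3x3) and "t" (3): a world point X has camera coordinates R X + t; the wrist camera has in their place "mount" (4x4, takes a point from camera to tool coordinates, whose origin is the TCP and whose axes are the flange's). Camera axes: x right, y down, z forward; pixel columns grow to the right and rows downward; lengths in m; the calibration is good to about 2 mm. A picture is of the moment at which its call begins: read the wrist's pose just before it. There is no depth.
- env.finish_job(): hands the job in, once; it reports no verdict.
The state is a dict: "t": time; "joints": joint angles; "joint_velocities": joint speeds; "effort": joint torques, N m; "tcp_pos": TCP position; "orientation": TCP orientation; "contact_force": force on the tool from outside, world axes, zero at the start; "torque": the same for the moment, N m; "width": finger opening in m.
Only numpy, scipy, OpenCV 4.12 (cv2) and the standard library are available. Lean on these libraries where they do the work, as an engineer would, in place of code of your own. Each camera call takes 0.05 s, during which the arm holds its last target. There are 200 camera calls.

## Working session

There is one attempt and no reset: what is moved stays moved. The work goes in short steps, Python scripts to look and compute and a tool call to move; the robot and the scene stay as the last step left them, time stands still between calls to the robot, and variables do not carry over. Pictures are saved under pics/ and viewed, about 8 in all and at most 12, crops included, and the job is handed in when it is done.

Besides the shell and the picture viewer there is one more tool, called after "Call:" as name([rows], argument=value, ...), one row to a line, values as JSON. servo_tool: Moves the arm, as the interface text tells. Its arguments: {"type":"object","properties":{"motion":{"type":"array","items":{"type":"array"}},"claw":{"type":"number"},"newtons":{"type":"number"}},"required":["motion"]}

```bash
mkdir -p pics
cat > h.py <<'E'
import numpy as np, cv2
from station import readout, imaging, env
def K(d):
    f=d["img"].shape[0]/2/np.tan(np.radians(d["fovy"])/2)
    return np.array([[f,0,d["cx"]],[0,f,d["cy"]],[0,0,1.]])
def ext(d,s=None):
    if "R" in d and d["R"] is not None: return np.array(d["R"]),np.array(d["t"])
    M=np.array(d["mount"]); T=np.eye(4); T[:3,:3]=s["orientation"]; T[:3,3]=s["tcp_pos"]
    W=np.linalg.inv(T@M); return W[:3,:3],W[:3,3]
def ray(d,uv,z,s=None):
    R,t=ext(d,s); p=cv2.undistortPoints(np.array(uv,float).reshape(-1,1,2),K(d),np.array(d["dist"])).reshape(-1,2)
    D=np.c_[p,np.ones(len(p))]@R; C=-R.T@t
    return C+D*((np.array(z)-C[2])/D[:,2])[:,None]
def proj(d,X,s=None):
    R,t=ext(d,s); return cv2.projectPoints(np.array(X,float).reshape(-1,1,3),cv2.Rodrigues(R)[0],t,K(d),np.array(d["dist"]))[0].reshape(-1,2)
def save(n,img,box=None,k=1):
    if box: x0,y0,x1,y1=box; img=img[y0:y1,x0:x1]
    cv2.imwrite("pics/"+n,cv2.resize(img[:,:,::-1],None,fx=k,fy=k,interpolation=cv2.INTER_CUBIC))
E
python3 - <<'E'
from h import *
s=readout.observe(); print(s)
import pickle
for n in("scene","top"):
    d=imaging.get_image(n); pickle.dump(d,open(n+".pkl","wb")); save(n+"0.png",d["img"],None,1.4); print(n,{k:v for k,v in d.items() if k!="img"})
E
```

```text
{'t': 0.0, 'joints': array([-72.91537839,  24.93758555,   1.43126626,  90.18808642,
        -0.66524572,  64.97341432,  -4.30245535]), 'joint_velocities': array([ 0.05043013, -0.00155551, -0.00467343, -0.0717235 ,  0.03615521,
        0.02695214,  0.0553767 ]), 'effort': array([ 1.68607428e-03, -6.67834711e+01,  9.86409858e-01, -3.14460039e+01,
       -6.04011817e-02,  4.29612282e-02,  1.63073746e-04]), 'tcp_pos': array([0.24369313, 0.57498536, 0.22593961]), 'orientation': array([[-9.20727454e-01,  3.90205991e-01, -4.89162882e-04],
       [ 3.90206274e-01,  9.20726232e-01, -1.50679343e-03],
       [-1.37574728e-04, -1.57822051e-03, -9.99998745e-01]]), 'contact_force': array([ 0.5675612 , -0.11300169,  0.67299175]), 'torque': array([ 0.01498823, -0.02921995,  0.02501653]), 'width': 0.09178884788182702}
scene {'fovy': 43.36473928180029, 'cx': 286.59925767118585, 'cy': 202.74520743300292, 'dist': array([-0.16706257,  0.        ,  0.        ,  0.        ,  0.        ]), 'R': array([[ 0.65033042,  0.75963507,  0.00498981],
       [ 0.50773674, -0.42977342, -0.74665803],
       [-0.56504314,  0.48810794, -0.66518936]]), 't': array([-0.38485548, -0.21206312,  1.74409984])}
top {'fovy': 49.72873645904002, 'cx': 278.2416240714639, 'cy': 214.58258857346962, 'dist': array([-0.07096008,  0.        ,  0.        ,  0.        ,  0.        ]), 'R': array([[-0.02807787, -0.99958035,  0.00712393],
       [-0.99263914,  0.02704155, -0.11805208],
       [ 0.1178099 , -0.01038614, -0.99298185]]), 't': array([0.04566661, 0.53839965, 1.55790426])}
```

View pics/scene0.png

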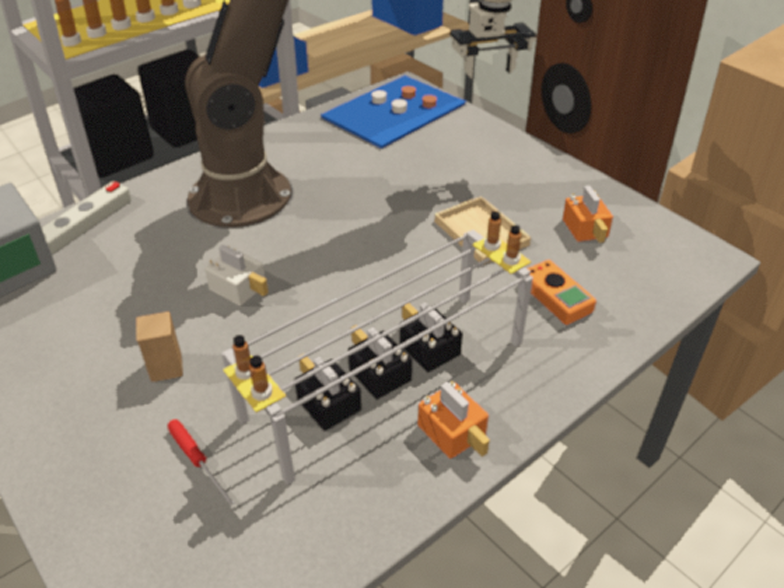

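View pics/top0.png

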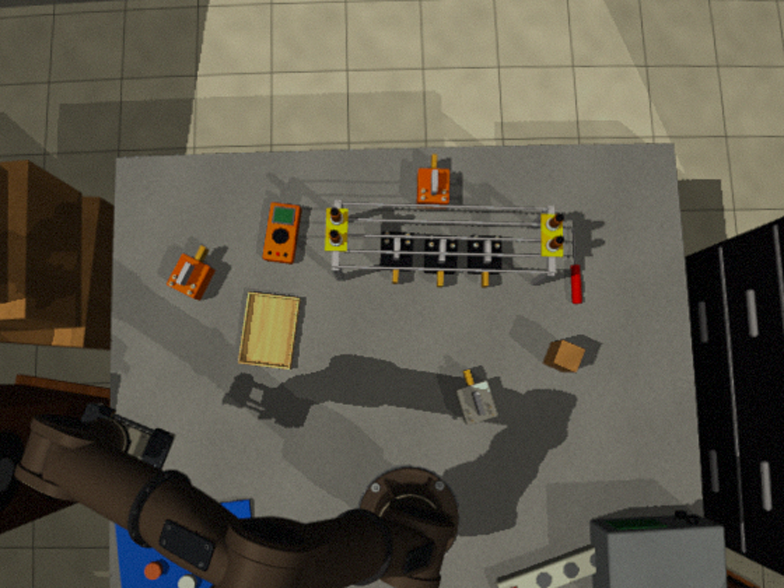

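The scene view shows three black cases under the rack at (328,395), (380,362) and (431,338). The look-alikes are orange at (588,215) and (455,420), and white at (235,275). In the top view the cases are at (397,250), (441,252) and (486,252), with their lugs toward the robot. The tray is at (270,330). Next, close crops to measure from.

Run:
```python
from h import *
import pickle
a=pickle.load(open("top.pkl","rb"));b=pickle.load(open("scene.pkl","rb"))
# crops x4: top box (225,140)-(415,205)
A=cv2.resize(a["img"][138:208,225:415],None,fx=4.2,fy=4.2,interpolation=cv2.INTER_CUBIC)
B=cv2.resize(b["img"][205:310,190:340],None,fx=3,fy=3,interpolation=cv2.INTER_CUBIC)
C=cv2.resize(a["img"][200:270,160:225],None,fx=4,fy=4,interpolation=cv2.INTER_CUBIC)
print(A.shape,B.shape,C.shape)
o=np.zeros((294+300,800,3),np.uint8);o[:294,:798]=A[:294]
B=B[:300];o[294:594,:450]=B;o[294:294+280,500:760]=C
save("crop1.png",o)
# rough
def T(u,v,z):print(u,v,ray(a,[[u/1.4,v/1.4]],[z])[0].round(3))
for u in(396,440,485):T(u,284,.045)
T(335,270,.165);T(551,272,.165);T(270,330,.01)
for p in((249,292),(299,296),(292,368),(238,361)):T(*p,.022)
```

```text
(294, 798, 3) (315, 450, 3) (280, 260, 3)
396 284 [0.579 0.014 0.045]
440 284 [ 0.576 -0.096  0.045]
485 284 [ 0.573 -0.209  0.045]
335 270 [0.598 0.156 0.165]
551 272 [ 0.58  -0.344  0.165]
270 330 [0.475 0.335 0.01 ]
249 292 [0.572 0.385 0.022]
299 296 [0.558 0.259 0.022]
292 368 [0.378 0.279 0.022]
238 361 [0.398 0.414 0.022]
```

View pics/crop1.png

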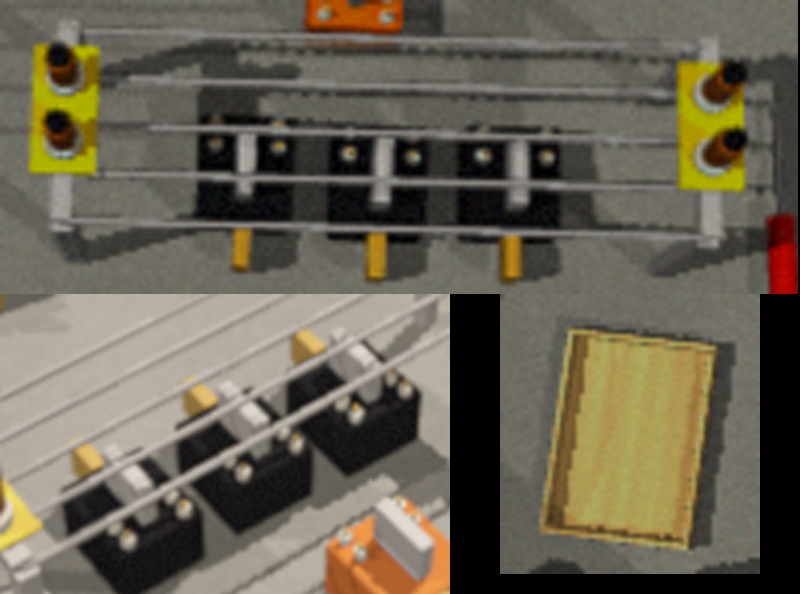

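The crop shows the lug tips at about (240,268), (376,277) and (511,277), with the front bar running from (61,223) to (708,237). In the lower right, the tray's outer corners are at (569,330), (717,346), (690,549) and (542,531).

Run:
```python
from h import *
import pickle
a=pickle.load(open("top.pkl","rb"))
def T(u,v,z):
    p=ray(a,[[225+u/4.2-.4,138+v/4.2-.4]],[z])[0];print(u,v,p.round(4));return p
L=[T(240,268,.06),T(376,278,.06),T(511,278,.06)]
Rf=[T(240,195,.098),T(381,203,.098),T(519,207,.098)]
Rb=[T(247,135,.098),T(383,139,.098),T(517,140,.098)]
for i in range(3):
    ax=Rb[i]-Rf[i];print("yaw",np.degrees(np.arctan2(ax[1],ax[0])).round(1),"riblen",np.linalg.norm(ax).round(3),"mid",((Rb[i]+Rf[i])/2).round(3), np.linalg.norm((Rb[i]+Rf[i])[:2]/2-L[i][:2]).round(3),"(83 exp)")
print("bar");T(61,224,.166);T(708,238,.166);T(61,40-10,.166);T(708,46,.166)
print("tray")
P=[ray(a,[[160+(u-500)/4-.4,200+(v-294)/4-.4]],[.022])[0] for u,v in((569,330),(717,346),(690,549),(542,531))]
P=np.array(P);print(P.round(3),P.mean(0).round(4));
for i in range(4):
    e=P[(i+1)%4]-P[i];print(np.linalg.norm(e).round(3),np.degrees(np.arctan2(e[1],e[0])).round(1))
d=imaging.get_image("wrist");save("w0.png",d["img"]);print(d["mount"],d["fovy"])
```

```text
240 268 [0.5816 0.0177 0.06  ]
376 278 [ 0.5703 -0.0941  0.06  ]
511 278 [ 0.5673 -0.2056  0.06  ]
240 195 [0.6355 0.0167 0.098 ]
381 203 [ 0.626 -0.097  0.098]
519 207 [ 0.6198 -0.2086  0.098 ]
247 135 [0.6847 0.0096 0.098 ]
383 139 [ 0.6786 -0.1006  0.098 ]
517 140 [ 0.675  -0.2096  0.098 ]
yaw -8.2 riblen 0.05 mid [0.66  0.013 0.098] 0.079 (83 exp)
yaw -4.0 riblen 0.053 mid [ 0.652 -0.099  0.098] 0.082 (83 exp)
yaw -1.1 riblen 0.055 mid [ 0.647 -0.209  0.098] 0.08 (83 exp)
bar
61 224 [0.6039 0.1563 0.166 ]
708 238 [ 0.5798 -0.3429  0.166 ]
61 30 [0.7573 0.1538 0.166 ]
708 46 [ 0.7321 -0.3523  0.166 ]
tray
[[0.572 0.389 0.022]
 [0.554 0.258 0.022]
 [0.376 0.284 0.022]
 [0.395 0.413 0.022]] [0.4741 0.336  0.022 ]
0.132 -97.8
0.18 171.7
0.131 81.7
0.178 -7.8
[[-1.71086990e-03 -9.53133675e-01 -3.02544658e-01  8.19534591e-02]
 [ 9.99997673e-01 -2.02827856e-03  7.34948307e-04  5.36284449e-04]
 [-1.31414882e-03 -3.02542697e-01  9.53134927e-01 -1.58241117e-01]
 [ 0.00000000e+00  0.00000000e+00  0.00000000e+00  1.00000000e+00]] 70.91964231037797
```

View pics/w0.png

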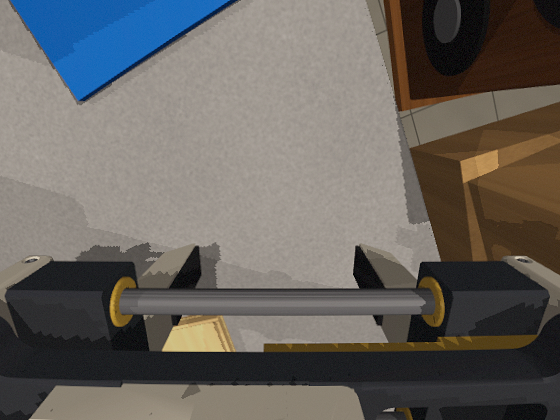

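Call:
servo_tool([
  [[0.02,-0.056,0.002],0.028],
  [[0.02,-0.056,0.002],0.028],
  [[0.02,-0.056,0.002],0.028],
  [[0.02,-0.056,0],0.028],
  [[0.02,-0.056,0],0.028],
  [[0.02,-0.056,0],0.028],
  [[0.02,-0.056,0],0.028],
  [[0.02,-0.056,0],0.028],
  [[0.02,-0.056,0],0.028],
  [[0.02,-0.056,0],0.028],
  [[0.02,-0.056,0],0.028],
  [[0.02,-0.054,0],0.028],
])

```text
t: 1.65
tcp_pos: [0.4842, -0.0964, 0.2328]
orientation: [[-0.998, 0.064, 0.0], [0.064, 0.998, 0.0], [-0.0, 0.0, -1.0]]
contact_force: [1.5, 1.6, -0.2]
width: 0.0919
```

Run:
```python
from h import *
s=readout.observe(); print(s["t"],s["tcp_pos"],s["orientation"].round(3).tolist(),s["contact_force"],s["joints"].round(1))
a=imaging.get_image("scene")["img"]; w=imaging.get_image("wrist")["img"]
o=np.zeros((600,800,3),np.uint8)
A=cv2.resize(a[40:320,150:350],None,fx=2.1,fy=2.1); o[:588,:420]=A
o[:285,420:800]=cv2.resize(w,(380,285))
save("c2.png",o)
```

```text
1.65 [ 0.48418415 -0.09636395  0.23283518] [[-0.998, 0.064, 0.0], [0.064, 0.998, 0.0], [-0.0, 0.0, -1.0]] [ 1.50940528  1.56184523 -0.15509679] [-15.5  12.4  25.  109.1  -6.   59.8  98.3]
```

View pics/c2.png

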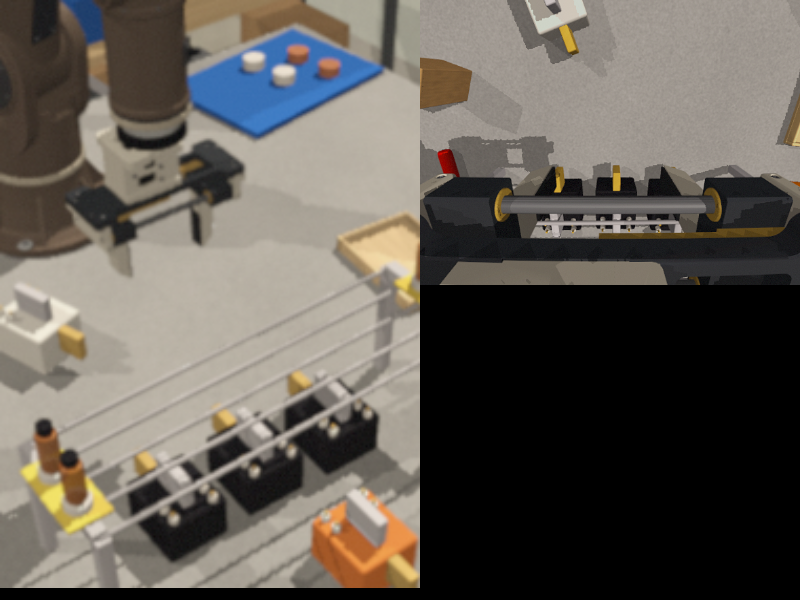

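Run:
```python
from h import *
s=readout.observe(); d=imaging.get_image("scene"); d2=imaging.get_image("top")
R=s["orientation"];p=s["tcp_pos"]
out=[]
for dd,box,k in((d,(170,80,280,185),5),):
    x0,y0,x1,y1=box
    im=cv2.resize(dd["img"][y0:y1,x0:x1],None,fx=k,fy=k,interpolation=cv2.INTER_CUBIC)
    for h in range(0,221,20):
        q=proj(dd,[p+R@[a,0,-h/1000] for a in(-.0375,0,.0375)])
        q=((q-[x0,y0]+.5)*k).astype(int)
        cv2.line(im,tuple(map(int,q[0])),tuple(map(int,q[2])),(0,255,0) if h%100 else (255,0,0),1)
        cv2.circle(im,tuple(map(int,q[0])),3,(255,0,255),-1)
        cv2.putText(im,str(h),tuple(map(int,q[0]+[6,4])),0,.4,(255,0,0),1)
    out.append(im)
save("c3.png",out[0])
pt=proj(d2,[p])[0];x,y=map(int,pt);print(pt)
im=d2["img"][y-70:y+50,x-60:x+60];save("c3b.png",im,None,4)
a=cv2.imread("pics/c3.png");
print(a.shape)
```

```text
[322.37097339 223.39352983]
(525, 550, 3)
```

View pics/c3.png

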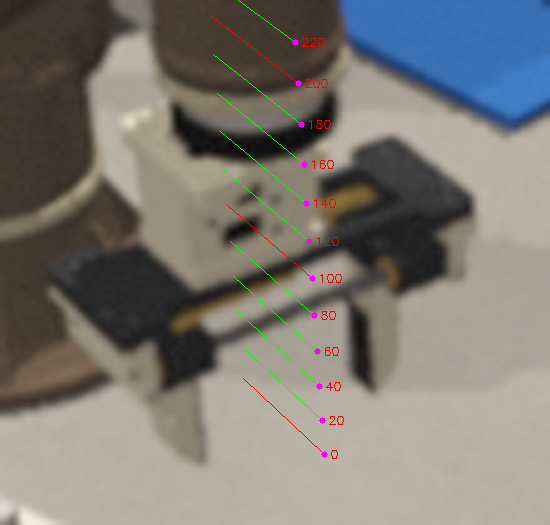

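A vertical tool can't reach the lugs, because the wrist (radius about 40 mm) would hit the front bar first. I need to know how the arm behaves at its reach limit and whether it tilts there. I'll test this in free air above the rack.

Call:
servo_tool([
  [[0.05,0,0.055],0],
  [[0.05,0,0.055],0],
  [[0.05,0,0.055],0],
  [[0.06,0,0.03],0],
  [[0.06,0,0.0],0],
  [[0.06,0,0],0],
  [[0.06,0,0],0],
  [[0.06,0,0],0],
  [[0.06,0,0],0],
])

```text
t: 2.98
tcp_pos: [0.8657, -0.0909, 0.3852]
orientation: [[-0.996, 0.08, 0.032], [0.08, 0.997, 0.015], [-0.031, 0.017, -0.999]]
contact_force: [0.5, -1.5, -1.5]
width: 0.0918
```

Call:
servo_tool([
  [[0.06,0,0],0],
  [[0.06,0,0],0],
  [[0.06,0,0],0],
  [[0.06,0,0],0],
])

```text
t: 3.48
tcp_pos: [0.9376, -0.086, 0.3385]
orientation: [[-0.984, 0.097, 0.15], [0.101, 0.995, 0.019], [-0.148, 0.034, -0.988]]
contact_force: [0.2, 0.1, -0.3]
width: 0.0918
```

Call:
servo_tool([
  [[-0.06,0,0.03],0],
  [[-0.06,0,0.0],0],
])

```text
t: 3.72
tcp_pos: [0.8883, -0.0848, 0.3596]
orientation: [[-0.983, 0.098, 0.158], [0.101, 0.995, 0.012], [-0.156, 0.028, -0.987]]
contact_force: [1.6, 0.6, 1.9]
width: 0.0919
```

Run:
```python
from h import *
s=readout.observe(); print(s["t"],s["tcp_pos"],s["orientation"].round(3).tolist(),s["joints"].round(1))
```

```text
3.725 [ 0.88832565 -0.08482855  0.35962601] [[-0.983, 0.098, 0.158], [0.101, 0.995, 0.012], [-0.156, 0.028, -0.987]] [-13.2  56.   70.9  35.3 -59.3  99.2 105.1]
```

Tilt picked up at the reach limit persists, so I can build up a forward tilt of about 25° this way.

Call:
servo_tool([
  [[0.06,-0.008,0.02],0],
  [[0.06,-0.008,0.02],0],
  [[0.06,-0.008,0.02],0],
  [[0.06,-0.008,0.02],0],
  [[0.06,-0.008,0.02],0],
  [[0.06,-0.008,0.02],0],
])

```text
t: 4.47
tcp_pos: [1.0195, -0.1041, 0.3666]
orientation: [[-0.92, 0.101, 0.38], [0.105, 0.994, -0.01], [-0.379, 0.03, -0.925]]
contact_force: [-0.0, 1.1, -0.3]
width: 0.0921
```

Call:
servo_tool([
  [[0.06,-0.004,0.02],0],
  [[-0.05,0,0.02],0],
  [[-0.055,0,0.01],0],
  [[-0.055,0,0],0],
  [[-0.055,0,0],0],
  [[-0.055,0,0],0],
  [[-0.055,0,0],0],
  [[-0.055,0,0],0],
  [[-0.055,0,0],0],
  [[-0.055,0,-0.01],0],
  [[-0.055,0,-0.02],0],
  [[-0.04,0,-0.02],0],
])

```text
t: 5.98
tcp_pos: [0.5341, -0.1039, 0.3503]
orientation: [[-0.906, 0.111, 0.409], [0.113, 0.993, -0.02], [-0.408, 0.027, -0.912]]
contact_force: [-0.9, -0.5, -2.4]
width: 0.0916
```

Run:
```python
from h import *
s=readout.observe(); print(s["t"],s["tcp_pos"],s["orientation"].round(3).tolist(),s["joints"].round(1),s["contact_force"])
```

```text
5.975 [ 0.53406717 -0.10393871  0.35032841] [[-0.906, 0.111, 0.409], [0.113, 0.993, -0.02], [-0.408, 0.027, -0.912]] [-61.2 -12.2  59.3 113.7  15.6  49.1  75.3] [-0.94660334 -0.47205059 -2.41812025]
```

Call:
servo_tool([
  [[-0.01,0.003,-0.05],0.03],
  [[-0.01,0.003,-0.05],0.03],
  [[-0.01,0.003,-0.05],0],
  [[-0.01,0.003,-0.05],0],
  [[0,0,-0.02],0],
  [[0,0,0],0],
])

```text
t: 6.72
tcp_pos: [0.4981, -0.081, 0.1824]
orientation: [[-0.919, 0.03, 0.393], [0.046, 0.998, 0.031], [-0.391, 0.046, -0.919]]
contact_force: [-0.7, -0.6, 0.8]
width: 0.0916
```

Run:
```python
from h import *
s=readout.observe(); print(s["t"],s["tcp_pos"],s["orientation"].round(3).tolist(),s["contact_force"])
d=imaging.get_image("wrist"); im=d["img"].copy()
for X in([.570,-.094,.06],[.5816,.0177,.06],[.5673,-.2056,.06],[.652,-.099,.098]):
    u=proj(d,[X],s)[0]; print(u.round(1)); cv2.circle(im,tuple(int(v) for v in u),3,(255,0,255),1)
save("w1.png",im,None,1.4)
```

```text
6.725 [ 0.49807905 -0.0809609   0.18236494] [[-0.919, 0.03, 0.393], [0.046, 0.998, 0.031], [-0.391, 0.046, -0.919]] [-0.69754919 -0.63291482  0.81526964]
[261.  213.8]
[363.  216.1]
[155.9 217.7]
[261.6 288.9]
```

View pics/w1.png

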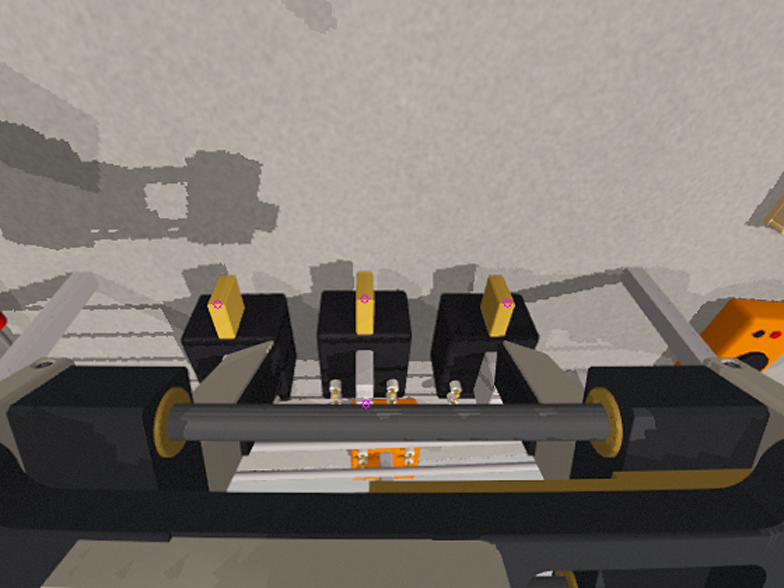

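The wrist view shows lug 2 at (365,300), exactly at its predicted spot. Lugs 3 at (219,304) and 1 at (504,303) are within about 4 mm of prediction. Now down and in to lug 2.

Call:
servo_tool([
  [[0,-0.007,-0.045],-0.02],
  [[0,-0.006,-0.045],0],
  [[0,0,-0.045],0],
  [[0.01,0,-0.015],0],
  [[0.02,0,-0.005],0],
  [[0,0,0],0],
])

```text
t: 7.52
tcp_pos: [0.5375, -0.0887, 0.0911]
orientation: [[-0.914, 0.031, 0.405], [0.043, 0.999, 0.022], [-0.404, 0.037, -0.914]]
contact_force: [-0.2, -0.1, 0.6]
width: 0.0918
```

Call:
servo_tool([
  [[0,-0.001,-0.015],0],
  [[0,-0.001,-0.02],0],
  [[0.005,-0.001,-0.02],0],
  [[0.01,-0.001,-0.01],0],
  [[0.015,0,0],0],
  [[0.015,0,0],0],
  [[0,0,0],0],
])

```text
t: 8.4
tcp_pos: [0.5887, -0.0951, 0.0411]
orientation: [[-0.926, 0.031, 0.376], [0.044, 0.999, 0.026], [-0.375, 0.041, -0.926]]
contact_force: [0.0, -0.2, 0.6]
width: 0.0919
```

Call:
servo_tool([
  [[-0.001,0,-0.008],0],
  [[-0.002,0,-0.008],0],
  [[0,0,0],0],
])

```text
t: 8.78
tcp_pos: [0.5835, -0.0957, 0.0251]
orientation: [[-0.927, 0.033, 0.373], [0.047, 0.999, 0.027], [-0.371, 0.042, -0.927]]
contact_force: [0.9, 1.6, -0.2]
width: 0.0918
```

Call:
servo_tool([
  [[0,0,0],0],
  [[0,0,0],0],
  [[0,0,0],0],
  [[0,0,0],0],
  [[0,0,0],0],
  [[0,0,0],0],
], claw=0, newtons=30)

```text
t: 9.52
tcp_pos: [0.5844, -0.0957, 0.0255]
orientation: [[-0.927, 0.033, 0.374], [0.046, 0.999, 0.027], [-0.373, 0.042, -0.927]]
contact_force: [0.3, 0.6, -0.8]
width: 0.0365
```

```bash
cat > avg.py <<'E'
from h import *
F=[];Q=[];E=[]
for i in range(10):
    s=readout.observe();F.append(s["contact_force"]);Q.append(s["torque"]);E.append(s["effort"]);imaging.get_image("top")
print(s["t"],s["tcp_pos"].round(4),s["width"].round(4),"F",np.mean(F,0).round(2),"sd",np.std(F,0).round(2),"M",np.mean(Q,0).round(3),"E",np.mean(E,0).round(2),"z",s["orientation"][:,2].round(3))
E
python3 avg.py
```

```text
Traceback (most recent call last):
  File "avg.py", line 5, in <module>
    print(s["t"],s["tcp_pos"].round(4),s["width"].round(4),"F",np.mean(F,0).round(2),"sd",np.std(F,0).round(2),"M",np.mean(Q,0).round(3),"E",np.mean(E,0).round(2),"z",s["orientation"][:,2].round(3))
                                       ^^^^^^^^^^^^^^^^
AttributeError: 'float' object has no attribute 'round'
```

```bash
sed -i 's/s\["width"\].round(4)/round(s["width"],4)/' avg.py; python3 avg.py
```

```text
10.475 [ 0.5843 -0.0963  0.0258] 0.0146 F [-3.4  -0.03  6.33] sd [0.27 0.35 0.55] M [-0.553  0.655 -0.257] E [ -0.64 -55.09   0.8  -17.3   -0.25  -0.25   0.06] z [ 0.374  0.026 -0.927]
```

Call:
servo_tool([
  [[0,0,0.004],0],
  [[0,0,0.004],0],
  [[0,0,0],0],
])

```text
t: 10.9
tcp_pos: [0.5836, -0.0951, 0.0331]
orientation: [[-0.927, 0.032, 0.373], [0.046, 0.999, 0.028], [-0.371, 0.043, -0.928]]
contact_force: [-1.3, 0.1, -4.5]
width: 0.0141
```

```bash
python3 avg.py
```

```text
11.35 [ 0.5842 -0.0955  0.0333] 0.0141 F [-1.78  0.1  -5.49] sd [0.44 0.42 0.98] M [-0.082  1.554 -0.016] E [-1.700e-01 -6.117e+01  2.540e+00 -2.046e+01 -5.000e-01 -1.230e+00
 -1.000e-02] z [ 0.374  0.027 -0.927]
```

Call:
servo_tool([
  [[0,0,0.004],0],
  [[0,0,0],0],
  [[0,0,0],0],
])

```text
t: 11.78
tcp_pos: [0.5847, -0.0958, 0.0378]
orientation: [[-0.927, 0.033, 0.375], [0.046, 0.999, 0.027], [-0.373, 0.042, -0.927]]
contact_force: [0.2, -0.6, -4.7]
width: 0.0138
```

```bash
python3 avg.py
python3 - <<'E'
from h import *
a=imaging.get_image("top")["img"];b=imaging.get_image("scene")["img"]
o=np.zeros((560,800,3),np.uint8)
o[:560,:400]=cv2.resize(b[180:320,190:290],(400,560));o[:400,400:]=cv2.resize(a[120:220,260:360],(400,400))
save("c5.png",o)
E
```

```text
12.225 [ 0.5846 -0.0958  0.0376] 0.0137 F [-0.52  0.07 -4.03] sd [0.42 0.45 0.43] M [-0.172  0.998 -0.011] E [-9.000e-02 -5.944e+01  2.750e+00 -1.928e+01 -5.100e-01 -9.100e-01
 -3.000e-02] z [ 0.374  0.027 -0.927]
```

View pics/c5.png

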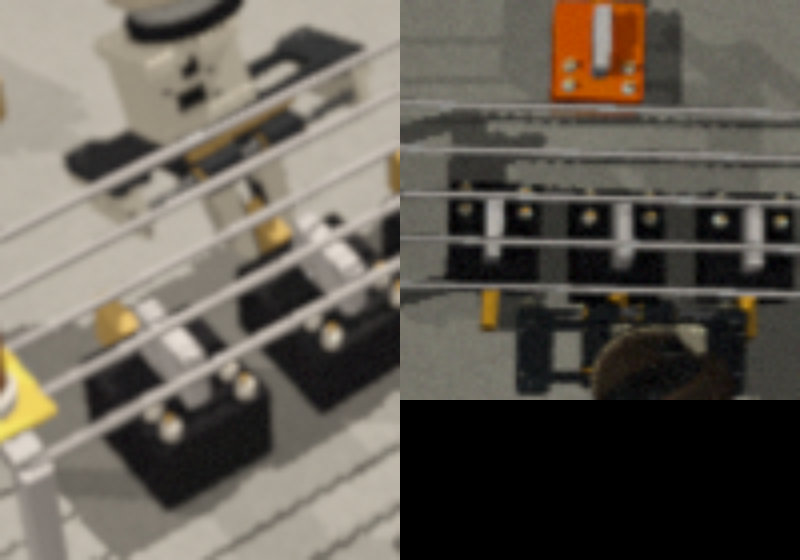

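Force at the lug is −5.5 N, then −4.0 N with it raised further. Even a fully lifted empty case gives only 2.3 N, so case 2 is the wound one. The picture shows only case 2 gripped, with no contact with the shelf. Drag it out by the lug.

Call:
servo_tool([
  [[-0.01,0.0005,0],0],
  [[-0.015,0.001,0],0],
  [[-0.015,0.001,0],0],
  [[-0.015,0.001,0],0],
  [[-0.015,0.001,0],0],
  [[-0.015,0.001,0],0],
  [[-0.015,0.001,0],0],
  [[-0.015,0.001,0],0],
  [[-0.01,0.0005,0],0],
  [[0,0,0],0],
])

```text
t: 13.62
tcp_pos: [0.466, -0.0902, 0.0572]
orientation: [[-0.939, 0.033, 0.343], [0.048, 0.998, 0.034], [-0.342, 0.048, -0.939]]
contact_force: [-2.1, -0.3, -6.2]
width: 0.0139
```

Call:
servo_tool([
  [[0,0,-0.008],0],
  [[0,0,-0.008],0],
  [[0,0,-0.008],0],
  [[0,0,-0.004],0],
  [[0,0,0],0],
])

```text
t: 14.25
tcp_pos: [0.4726, -0.092, 0.0431]
orientation: [[-0.945, 0.032, 0.325], [0.047, 0.998, 0.039], [-0.323, 0.052, -0.945]]
contact_force: [-2.3, 2.0, -0.0]
width: 0.0135
```

```bash
python3 avg.py
python3 - <<'E'
from h import *
b=imaging.get_image("scene"); s=readout.observe(); print(s["joints"].round(1))
a=imaging.get_image("top")["img"]
o=np.zeros((560,800,3),np.uint8)
o[:560,:400]=cv2.resize(b["img"][120:260,190:290],(400,560));o[:400,400:]=cv2.resize(a[140:240,260:360],(400,400))
save("c6.png",o)
E
```

```text
14.7 [ 0.4723 -0.0922  0.0433] 0.0137 F [ 0.26  1.02 -2.22] sd [1.49 0.7  1.03] M [-0.025  0.394  0.164] E [  0.57 -46.44   1.33 -15.15  -0.38  -0.67  -0.15] z [ 0.325  0.038 -0.945]
[  6.4  21.6   2.6 136.8 -61.9   6.7 157.1]
```

View pics/c6.png

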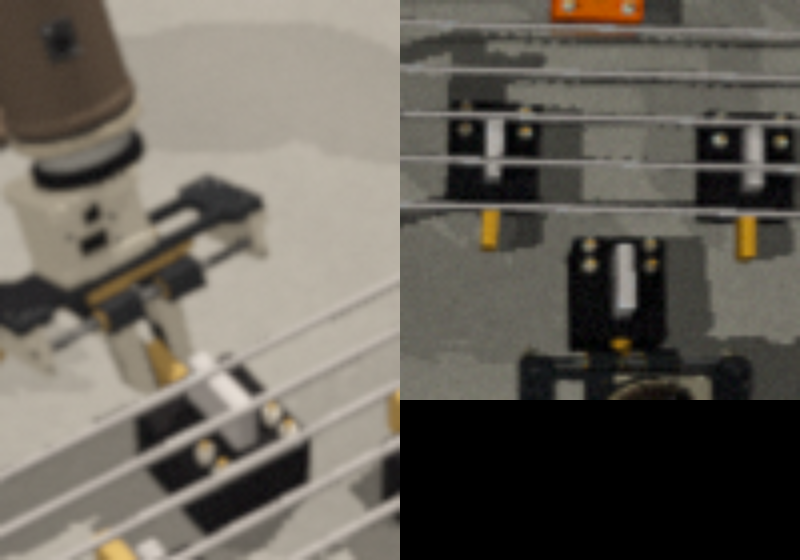

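Case 2 is out in front of the rack with its lug end about 17 mm up. Joints 6 and 7 are at their limits, so I'll lower while easing outward.

Call:
servo_tool([
  [[0.004,0,-0.01],0],
  [[0.004,0,-0.01],0],
  [[0.004,0,-0.01],0],
  [[0,0,0],0],
])

```text
t: 15.35
tcp_pos: [0.4879, -0.0937, 0.0245]
orientation: [[-0.951, 0.033, 0.306], [0.048, 0.998, 0.043], [-0.304, 0.056, -0.951]]
contact_force: [-5.6, 1.9, 13.5]
width: 0.0147
```

Call:
servo_tool([
  [[0,0,0.002],0],
  [[0,0,0],0],
  [[0,0,0],0],
  [[0,0,0],0],
  [[0,0,0],0],
], claw=0.7)

```text
t: 15.98
tcp_pos: [0.4882, -0.0938, 0.0265]
orientation: [[-0.951, 0.033, 0.306], [0.048, 0.998, 0.043], [-0.304, 0.055, -0.951]]
contact_force: [-0.5, 0.4, 0.8]
width: 0.0599
```

Call:
servo_tool([
  [[0,0,0.01],0],
  [[0,0,0.02],0],
  [[0,0,0.03],0],
  [[0,0,0.03],0],
  [[0,0,0.03],0],
  [[0,0,0],0],
])

```text
t: 16.73
tcp_pos: [0.4896, -0.0935, 0.1484]
orientation: [[-0.95, 0.031, 0.31], [0.047, 0.998, 0.043], [-0.308, 0.056, -0.95]]
contact_force: [0.4, 0.2, -0.6]
width: 0.0643
```

Run:
```python
from h import *
s=readout.observe(); print(s["joints"].round(1))
d=imaging.get_image("top"); im=cv2.resize(d["img"][150:250,260:360],None,fx=5,fy=5,interpolation=cv2.INTER_CUBIC)
w=imaging.get_image("wrist")["img"]
o=np.zeros((500,800,3),np.uint8);o[:,:500]=im;o[:225,500:]=cv2.resize(w,(300,225));save("c7.png",o)
```

```text
[-25.1  11.6  39.7 130.  -31.4  27.1 127. ]
```

View pics/c7.png

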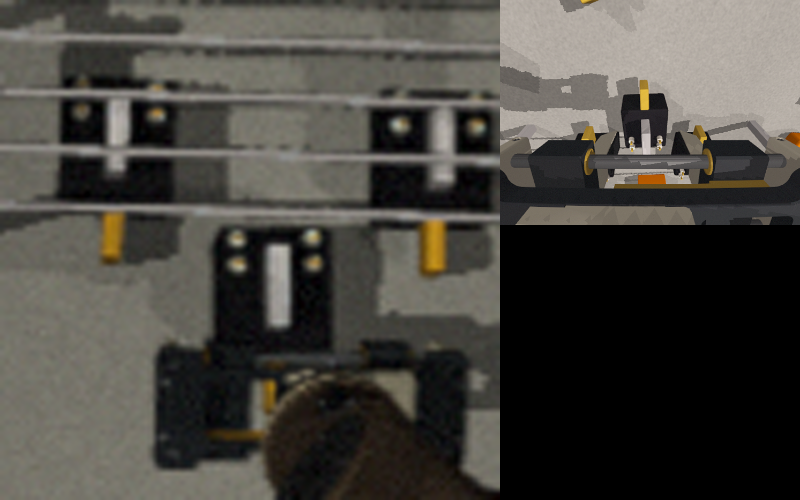

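Run:
```python
from h import *
import pickle
d=pickle.load(open("top.pkl","rb"))
P=ray(d,[[260+u/5-.4,150+v/5-.4] for u,v in((277,243),(279,327))],[.098,.098])
e=P[0]-P[1];print(P.round(4),P.mean(0).round(4),np.linalg.norm(e).round(3),np.degrees(np.arctan2(e[1],e[0])).round(1))
Q=ray(d,[[260+u/5-.4,150+v/5-.4] for u,v in((112,262),(433,273))],[.06,.06]);print("lug tips now",Q.round(4))
```

```text
[[ 0.5839 -0.0943  0.098 ]
 [ 0.5268 -0.0935  0.098 ]] [ 0.5554 -0.0939  0.098 ] 0.057 -0.8
lug tips now [[ 0.5795  0.0168  0.06  ]
 [ 0.5659 -0.2053  0.06  ]]
```

Call:
servo_tool([
  [[0.02,0,0],0],
  [[0.025,0,0],0],
  [[0.015,0.0005,-0.01],0],
  [[0.002,0,-0.02],0],
  [[0,0,-0.02],0],
  [[0,0,0],0],
])

```text
t: 17.58
tcp_pos: [0.5483, -0.0936, 0.094]
orientation: [[-0.953, 0.034, 0.302], [0.049, 0.998, 0.043], [-0.3, 0.056, -0.952]]
contact_force: [-0.5, -0.7, -0.3]
width: 0.064
```

Call:
servo_tool([
  [[0.002,0,-0.012],0],
  [[0.002,0.0005,-0.012],0],
  [[0,0,0],0],
])

```text
t: 17.95
tcp_pos: [0.5537, -0.093, 0.0721]
orientation: [[-0.952, 0.033, 0.305], [0.049, 0.998, 0.043], [-0.303, 0.056, -0.951]]
contact_force: [-0.1, 0.0, 0.4]
width: 0.0642
```

Call:
servo_tool([
  [[0,0,0],0],
  [[0,0,0],0],
  [[0,0,0],0],
  [[0,0,0],0],
  [[0,0,0],0],
  [[0,0,0],0],
  [[0,0,0],0],
  [[0,0,0],0],
], claw=0, newtons=50)

```text
t: 18.95
tcp_pos: [0.5544, -0.0937, 0.0726]
orientation: [[-0.951, 0.033, 0.307], [0.049, 0.998, 0.042], [-0.305, 0.054, -0.951]]
contact_force: [0.6, -4.5, 0.5]
width: 0.0143
```

Call:
servo_tool([
  [[0,0,0.006],0],
  [[0,0,0.008],0],
  [[0,0,0.008],0],
  [[-0.01,0,0.002],0],
  [[-0.015,0,0],0],
  [[-0.015,0,0],0],
  [[-0.015,0,0],0],
  [[0,0,0],0],
])

```text
t: 19.95
tcp_pos: [0.4972, -0.0928, 0.0962]
orientation: [[-0.952, 0.034, 0.305], [0.049, 0.998, 0.043], [-0.303, 0.056, -0.951]]
contact_force: [0.2, 1.1, -8.2]
width: 0.0136
```

The carried weight is 8.2 N (about 0.84 kg), which confirms the wound case. Raise it and carry it to the tray.

Call:
servo_tool([
  [[0,0,0.015],0],
  [[0,0.01,0.02],0],
  [[0,0.02,0.02],-0.01],
  [[0,0.03,0.01],-0.01],
  [[0,0.035,0],-0.015],
  [[0,0.035,0],-0.015],
  [[0,0.035,0],-0.015],
  [[0,0.035,0],-0.015],
  [[0,0.035,0],-0.015],
  [[0,0.035,0],-0.015],
  [[0,0.035,0],0],
  [[0,0.03,0],0],
])

```text
t: 21.45
tcp_pos: [0.499, 0.2443, 0.1616]
orientation: [[-0.941, 0.141, 0.309], [0.151, 0.988, 0.01], [-0.304, 0.056, -0.951]]
contact_force: [0.1, -0.2, -9.1]
width: 0.0139
```

Call:
servo_tool([
  [[-0.002,0.025,0],0],
  [[-0.002,0.025,0],0],
  [[-0.002,0.025,0],0],
  [[-0.001,0.015,-0.01],0],
  [[0,0,-0.01],0],
  [[0,0,0],0],
])

```text
t: 22.2
tcp_pos: [0.4916, 0.3304, 0.1401]
orientation: [[-0.941, 0.143, 0.307], [0.153, 0.988, 0.006], [-0.303, 0.053, -0.952]]
contact_force: [0.7, 0.3, -8.6]
width: 0.0132
```

Run:
```python
from h import *
s=readout.observe(); print(s["tcp_pos"].round(4),s["joints"].round(1))
d=imaging.get_image("top"); im=cv2.resize(d["img"][180:280,150:240],None,fx=5,fy=5,interpolation=cv2.INTER_CUBIC)
b=imaging.get_image("scene")["img"];B=cv2.resize(b[100:220,290:390],None,fx=3.4,fy=3.4)
o=np.zeros((500,800,3),np.uint8);o[:,:450]=im;o[:408,455:795]=B;save("c8.png",o)
```

```text
[0.4916 0.3304 0.1401] [-83.8  26.6  50.3 117.3 -17.9  31.6  56.3]
```

View pics/c8.png

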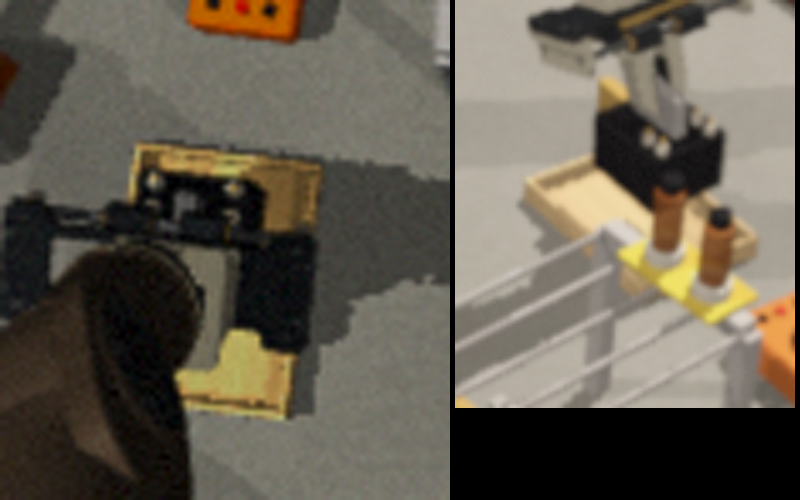

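Run:
```python
from h import *
import pickle
d=pickle.load(open("top.pkl","rb"))
print(ray(d,[[150+u/5-.4,180+v/5-.4] for u,v in((137,172),(266,182))],[.128,.128]).round(4))
print("expected far corners", [ (np.array([.493,.330])+.045*np.array([.99,-.139])+k*.04*np.array([.139,.99])).round(4) for k in(1,-1)])
print(ray(d,[[150+u/5-.4,180+v/5-.4] for u,v in((135,145),(320,165),(290,418))],[.022]*3).round(4))
```

```text
[[0.5391 0.3658 0.128 ]
 [0.5301 0.2804 0.128 ]]
expected far corners [array([0.5431, 0.3633]), array([0.532 , 0.2841])]
[[0.5717 0.39   0.022 ]
 [0.5539 0.2588 0.022 ]
 [0.3765 0.2819 0.022 ]]
```

Call:
servo_tool([
  [[0.001,0.003,-0.01],0],
  [[0.001,0.001,-0.012],0],
  [[0,0,-0.012],0],
  [[0,0,-0.01],0],
  [[0,0,-0.006],0],
  [[0,0,-0.004],0],
  [[0,0,0],0],
])

```text
t: 23.18
tcp_pos: [0.4943, 0.3361, 0.0874]
orientation: [[-0.94, 0.142, 0.309], [0.152, 0.988, 0.009], [-0.304, 0.055, -0.951]]
contact_force: [0.4, 0.4, -8.8]
width: 0.0136
```

Call:
servo_tool([
  [[0,0,-0.003],0],
  [[0,0,-0.002],0],
  [[0,0,-0.002],0],
  [[0,0,0],0],
])

```text
t: 23.68
tcp_pos: [0.4944, 0.3363, 0.0807]
orientation: [[-0.94, 0.142, 0.309], [0.152, 0.988, 0.009], [-0.304, 0.056, -0.951]]
contact_force: [-1.9, 1.6, -4.8]
width: 0.0137
```

Touching (load 8.8 → 4.8 N). A little more, then release.

Call:
servo_tool([
  [[0,0,-0.001],0],
  [[0,0,-0.001],0],
  [[0,0,0],0],
])

```text
t: 24.05
tcp_pos: [0.4947, 0.3376, 0.08]
orientation: [[-0.94, 0.141, 0.31], [0.152, 0.988, 0.012], [-0.305, 0.058, -0.951]]
contact_force: [-9.4, 1.6, 17.0]
width: 0.0137
```

Call:
servo_tool([
  [[0,0,0],0],
  [[0,0,0],0],
  [[0,0,0],0],
  [[0,0,0],0],
], claw=0.6)

```text
t: 24.55
tcp_pos: [0.4945, 0.3359, 0.0785]
orientation: [[-0.94, 0.142, 0.309], [0.153, 0.988, 0.009], [-0.305, 0.055, -0.951]]
contact_force: [-0.9, -0.8, -1.0]
width: 0.0493
```

Call:
servo_tool([
  [[0,0,0.01],0],
  [[0,0,0.02],0],
  [[0,0,0.03],0],
  [[0,0,0.03],0],
  [[-0.01,0.01,0.04],0],
  [[-0.03,0.03,0.04],0],
  [[-0.03,0.04,0.02],0],
  [[-0.03,0.04,0],0],
  [[-0.03,0.04,0],0],
  [[-0.03,0.04,0],0],
  [[0,0,0],0],
])

```text
t: 25.92
tcp_pos: [0.3305, 0.5403, 0.2682]
orientation: [[-0.941, 0.135, 0.309], [0.145, 0.989, 0.011], [-0.305, 0.055, -0.951]]
contact_force: [0.5, 0.1, 0.0]
width: 0.0551
```

Run:
```python
from h import *
d=imaging.get_image("top"); im=cv2.resize(d["img"][180:280,150:230],None,fx=5,fy=5,interpolation=cv2.INTER_CUBIC)
B=cv2.resize(d["img"][130:210,180:420],None,fx=1.65,fy=1.65)
b=imaging.get_image("scene")["img"];C=cv2.resize(b[120:260,250:430],None,fx=2.2,fy=2.2)
o=np.zeros((500,800,3),np.uint8);o[:,:400]=im;o[:132,402:798]=B;o[140:448,402:798]=C;save("c9.png",o)
```

```text
(no output)
```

View pics/c9.png

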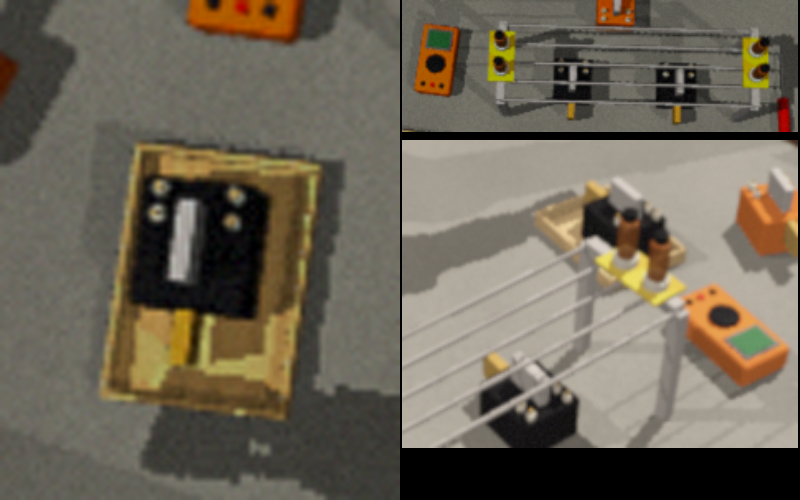

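The case sits flat inside the tray, with the lug pointing toward the robot. The two empties are under the rack and the bystanders look untouched.

```bash
python3 -c "
from station import env
print(env.finish_job())"
```

```text
the job is handed in; nothing more can be done
None
```

Case 2, the middle one, is the wound case. It is now set down flat in the plywood tray, and the job was handed in at about 26 s on the robot's clock. No verdict came back.

- **How I identified it:** Raised a little by its lug where it stood, case 2 pulled down 5.5 N, then 4.0 N a bit higher. Even a fully lifted empty case could only give about 2.3 N, so I did not lift the other two. Carried by its rib, it weighed 8.2–9.1 N (roughly 0.84–0.93 kg), which agrees.
- **Getting at the lug:** With the tool pointing straight down, the wrist would have hit the shelf's front bar. I pushed the arm to its reach limit in free air, which tilted the tool about 22–24° forward, and used that tilt throughout.
- **Moving it:** I dragged the case out by the lug, then re-gripped it by the rib to carry and lower it.
- **Last checks:** The final pictures show the case in the tray with its lug towards the robot, and the robot clear of everything. Cases 1 and 3 are still under the rack; their lug tips read within about 2 mm of where they started. The meter looks untouched. The carton was not in the last picture, and only part of the screwdriver was.

**What went less well:**
- While dragging, the arm drifted at its joint limits and the lug end rose to about 31 mm, tipping the case roughly 15°, before I lowered it.
- The case pressed down with about 13 N on the bench and about 17 N on the tray floor just before each release.

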